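# Swap the indicator bottle boxed in at the back of the reagent caddy

## Robot

A 6-joint arm with a two-finger parallel gripper is mounted at the origin on a cart in front of the work surface, level with it; the furniture and walls round the work are solid. World frame = base frame: x ahead of the robot, y to its left, z up, the work surface at z = 0. Lengths are in m, angles in rad, forces in N, time in s.
With the tool pointing down it reaches from about 0.25 to 0.725 m from the base axis. Payload 9.7 kg.
Tool frame: the origin (TCP) lies at the very end of the fingers, on their centre line; the grasp point (between the pads) lies 19 mm behind it (env.grip_point_offset is the distance from the TCP to the grasp point, in m); z points along the fingers, y is the line along which they close (so a half turn about z gives the same grasp; the last joint's range is limited). The gripper opens to 85 mm and grips with 20 to 120 N. Pads are 22 mm wide; open, the fingers measure 114 mm over their backs; the gripper's body (76 mm by 85 mm) begins 54 mm behind the grasp point. The pads swing forward as they close: fully open they stand 13 mm farther back than shut.
Start: joints at [-1.335, 0.087, 0.176, 1.66, 0, 1.571], TCP at [0.128, -0.535, 0.231] pointing down, gripper open.
Joint ranges: [-3.13, 3.13], [-0.85, 1.81], [-1.15, 1.24], [-2.2, 2.28], [-1.44, 1.52], [-3.14, 3.14]. Speed limits (rad/s): [2.22, 2.22, 2.57, 3.14, 3.14, 3.14].

## Interface

Orientations are given as [roll, pitch, yaw] about the fixed x, y, z axes, in that order (R = Rz(yaw) Ry(pitch) Rx(roll)).
In Python, from rig import env, hand, kinematics, status, optics, job gives the robot as it stands. The module is installed in compiled form; this text tells all that it offers. Calls block until the motion is done:
- env.goto(position, orientation): joint-space move of the TCP to a pose.
- env.servo_line(position, frame=None, feed=0.15): straight line of the TCP; frame=None keeps the orientation; feed is the mean speed in m/s.
- env.move_j(angles): joint-space move.
- hand.move_gripper(opening, newtons=None): opening from 0.0 (shut) to 1.0 (fully open); newtons is the grip in N (None keeps the last); returns when the fingers have stopped.
- env.hold(seconds).
- kinematics.inverse_kinematics(position, orientation): joint angles nearest the present ones, or None.
- status.observe(): the state.
- optics.camera(name): name is "side" or "top"; returns the picture (420x560x3 uint8, red, green, blue); there is no depth.
- optics.calibration(name): a dict with "fx", "fy", "cx", "cy" (pixels), "R" (3x3) and "t" (3): a world point X has camera coordinates R X + t. Camera axes: x right, y down, z forward; pixel columns grow to the right and rows downward; lengths in m; the calibration is good to about 2 mm. A picture is of the moment at which its call begins. calibration takes no time and is no camera call.
A pose or a line that the arm cannot do raises env.Unreachable and nothing moves.
- job.hand_in(): hands the job in; it is judged then, once.
The state is a dict: "t": time; "joint_pos": joint angles; "qd": joint speeds; "joint_torque": joint torques, N m; "tool_pos": TCP position; "ee_rot": TCP orientation; "ft_force": force on the tool from outside, world axes, zero at the start; "moment": the same for the moment, N m; "grip_width": opening from 0.0 (shut) to 1.0 (fully open); "finger_force": force on a finger pad.
Only numpy, scipy, OpenCV 4.12 (cv2) and the standard library are available. Lean on these libraries where they do the work, as an engineer would, in place of code of your own. Each camera call takes 0.05 s, during which the arm holds its last target. There are 200 camera calls.

## Task

For the next titration, swap the small red-capped bottle at the back of the blue caddy with the small white-capped bottle in the grey holder: first stand both big bottles that box it in upright in the white spill tray, then put the red-capped bottle in the free hole of the grey holder, and then the white-capped one in the small hole at the back of the caddy that has come free. Finally set each big bottle back in the caddy hole it came from; all bottles stay upright and end fully down in their holes, and the blue-capped small bottle in the holder is left alone.

Things in the scene. Friction and masses are not known exactly. Their poses are not given: they have to be found in the camera images.
- amber_bottle: big amber-brown bottle with black cap, 64 mm diameter, 135 mm tall (straight side from 5 to 90 mm above its underside, then it narrows to the cap, which needs room between the fingers). Loose, upright. Origin at the centre of its underside, z up. Starts in one of the caddy's two big front holes.
- big_white_bottle: big white bottle with blue cap, 60 mm diameter, 120 mm tall (straight side from 5 to 80 mm above its underside, then it narrows to the cap, which needs room between the fingers). Loose, upright. Origin at the centre of its underside, z up. Starts in the other big front hole of the caddy.
- red_dropper: small white bottle with red cap, 34 mm diameter, 66 mm tall (straight side from 4 to 43 mm above its underside). Loose, upright. Origin at the centre of its underside, z up. Starts in the small rear hole of the caddy, boxed in by the two big bottles and the caddy's grip board.
- white_dropper: small white bottle with white cap, 36 mm diameter, 70 mm tall (straight side from 4 to 45 mm above its underside). Loose, upright. Origin at the centre of its underside, z up. Starts in one of the holder's three holes.
- blue_dropper: small white bottle with blue cap, 36 mm diameter, 75 mm tall. Loose, upright; stays in its hole of the holder. Origin at the centre of its underside, z up.
- caddy: blue caddy, fixed: plate 130 (x) x 180 (y) x 18 mm, edge lips to 25 mm; round holes 13 mm deep, floors 5 mm above the bench: two big, 74 mm wide, at x -20, y +40 and -40 mm; one small, 46 mm, at x +32, y 0; four 13 mm vial sockets. Along its rear edge (x +56 to +66) a grip board 62 mm tall. Origin: centre of its underside; x points to the board, away from the robot within 0.3 rad; z up.
- holder: grey holder, fixed: plate 200 (x) x 70 (y) x 18 mm with three round holes in a row along its x, 46 mm wide, 13 mm deep (floors 5 mm above the bench), at x -66, 0, +66 mm, y 0. White- and blue-capped small bottles stand in two, one is free. Origin: centre of its underside; z up; its x points away from the robot within 0.3 rad.
- tray: shallow white spill tray, fixed, empty at the start: 240 (x) x 140 (y) mm, 18 mm high, walls and floor 3 mm thick; room for the two big bottles one behind the other along its x. Origin: centre of its underside; z up; its x points away from the robot within 0.3 rad.
Things that resemble listed ones, but are neither listed nor needed, are in the scene too. What is shaped like the big_white_bottle but pink is not meant.

How it is judged:
On the way, in this order (a step that is already met when the one before it is completed fails the run):
1. both big bottles stand upright and released in the spill tray (x of amber_bottle in the frame of tray between -0.09 and 0.09 m and y of amber_bottle in the frame of tray between -0.045 and 0.045 m and z of each of amber_bottle, big_white_bottle in the frame of tray below 0.008 m and angle between each of amber_bottle, big_white_bottle's own z axis and vertical below 0.12 rad and linear speed of each of amber_bottle, big_white_bottle below 0.02 m/s and angular speed of each of amber_bottle, big_white_bottle below 0.2 rad/s and contact force between each of amber_bottle, big_white_bottle and the fingers below 0.1 N and x of big_white_bottle in the frame of tray between -0.09 and 0.09 m and y of big_white_bottle in the frame of tray between -0.045 and 0.045 m), for 0.2 s.
2. the red-capped bottle stands released, fully down, in the free hole of the holder, the white-capped one still in its own (x of red_dropper in the frame of holder between -0.08 and 0.08 m and y of red_dropper in the frame of holder between -0.012 and 0.012 m and z of red_dropper in the frame of holder below 0.009 m and angle between red_dropper's own z axis and vertical below 0.12 rad and linear speed of red_dropper below 0.02 m/s and angular speed of red_dropper below 0.2 rad/s and contact force between red_dropper and the fingers below 0.1 N and distance of white_dropper from where it was at the start of the episode below 0.015 m), for 0.2 s.
3. the white-capped bottle stands released, fully down, in the caddy's small rear hole (x of white_dropper in the frame of caddy between 0.02 and 0.044 m and y of white_dropper in the frame of caddy between -0.012 and 0.012 m and z of white_dropper in the frame of caddy below 0.009 m and angle between white_dropper's own z axis and vertical below 0.12 rad and linear speed of white_dropper below 0.02 m/s and angular speed of white_dropper below 0.2 rad/s and contact force between white_dropper and the fingers below 0.1 N), for 0.2 s.
At the end, for the whole second after the job is handed in: red-capped bottle in a holder hole, white-capped in the caddy's small rear hole, big bottles within 15 mm of where they began, each underside less than 9 mm above the bench; blue-capped small bottle within 12 mm of its start; all upright within 0.12 rad, released and at rest (distance of each of amber_bottle, big_white_bottle from where it was at the start of the episode below 0.015 m and z of each of amber_bottle, big_white_bottle, white_dropper in the frame of caddy below 0.009 m and angle between each of amber_bottle, big_white_bottle, red_dropper, white_dropper, blue_dropper's own z axis and vertical below 0.12 rad and linear speed of each of amber_bottle, big_white_bottle, red_dropper, white_dropper below 0.02 m/s and angular speed of each of amber_bottle, big_white_bottle, red_dropper, white_dropper below 0.2 rad/s and x of red_dropper in the frame of holder between -0.08 and 0.08 m and y of red_dropper in the frame of holder between -0.012 and 0.012 m and z of red_dropper in the frame of holder below 0.009 m and x of white_dropper in the frame of caddy between 0.02 and 0.044 m and y of white_dropper in the frame of caddy between -0.012 and 0.012 m and distance of blue_dropper from where it was at the start of the episode below 0.012 m); the robot touches nothing.
It fails at once if a bottle is tipped over (angle between any of amber_bottle, big_white_bottle, red_dropper, white_dropper, blue_dropper's own z axis and vertical above 0.7 rad).
It fails at once if the blue-capped small bottle is taken out of its hole (distance of blue_dropper from where it was at the start of the episode above 0.02 m).
It also fails if it takes over 134 s, if anything falls off the work surface, if the arm or the gripper's body presses on something with over 40 N, if the wrist force passes 120 N, or if a joint passes its speed limit or range.

## Working session

There is one attempt and no reset: what is moved stays moved. The work goes in short steps, each a Python script; the robot and the scene stay as the last script left them, time stands still between calls to the robot, and variables do not carry over. Pictures are saved under pics/ and viewed, at most 14 in all, crops included, and the job is handed in when it is done.

```bash
mkdir -p pics; python3 - <<'E'
from rig import env,hand,kinematics,status,optics,job
import cv2,numpy as np
for n in("top","side"):
    im=optics.camera(n);cv2.imwrite(f"pics/{n}0.png",im[:,:,::-1])
    c=optics.calibration(n);print(n,c['fx'],c['fy'],c['cx'],c['cy'],np.round(c['R'],3).tolist(),np.round(c['t'],3), np.round(-c['R'].T@c['t'],3))
s=status.observe();print(s)
print(env.grip_point_offset)
E
```

```text
top 385.4397286209576 385.4397286209576 274.287329770496 208.79484237234277 [[0.023, -1.0, -0.014], [-0.989, -0.02, -0.149], [0.149, 0.018, -0.989]] [0.011 0.578 0.799] [0.452 0.009 0.876]
side 435.23596652544234 435.23596652544234 277.0176411717659 206.1271419031203 [[-0.998, -0.063, 0.017], [-0.053, 0.621, -0.782], [0.039, -0.782, -0.623]] [0.573 0.058 1.084] [0.533 0.847 0.71 ]
{'t': 0.1, 'joint_pos': array([-1.33498535e+00,  8.73966112e-02,  1.75186795e-01,  1.65977685e+00,
        2.03164956e-05,  1.57077132e+00]), 'qd': array([-0.0007658 , -0.002945  ,  0.00034355,  0.00217914, -0.00083207,
       -0.00068157]), 'joint_torque': array([-1.04192206e-04, -5.21559012e+01,  4.65654945e+01,  1.60251529e-02,
       -1.21557147e-05, -9.25915941e-06]), 'tool_pos': array([ 0.12845499, -0.53457767,  0.23064497]), 'ee_rot': array([-3.14040232e+00, -2.03462512e-05,  2.35835959e-01]), 'ft_force': array([-0.63410891,  0.41865968,  0.32099574]), 'moment': array([-0.02543925, -0.02951567, -0.0312593 ]), 'finger_force': 0.0, 'grip_width': 1.0024153978905135}
0.0187
```

View pics/top0.png

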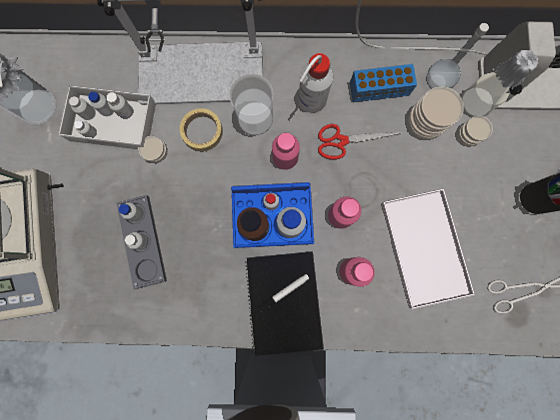

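View pics/side0.png

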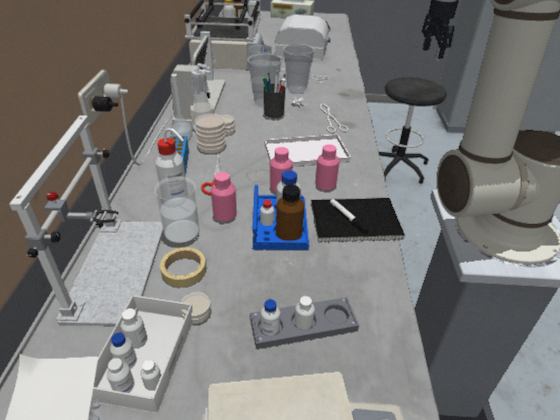

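The top view shows the caddy around px (272,214) with amber cap (253,222), blue cap (291,220) and red cap (270,200). The holder is at (140,240), with blue (126,210), white (133,240) and its free hole at (147,270). The tray is at (427,247), and pink decoys are at (345,210), (357,270) and (285,148).

```bash
cat > h.py <<'E'
from rig import env,hand,kinematics,status,optics,job
import cv2,numpy as np
C={n:optics.calibration(n) for n in("top","side")}
def ray(n,p):
    c=C[n];R=np.array(c['R']);o=-R.T@np.array(c['t'])
    d=R.T@np.array([(p[0]-c['cx'])/c['fx'],(p[1]-c['cy'])/c['fy'],1.]);return o,d/np.linalg.norm(d)
def plane(n,p,z):
    o,d=ray(n,p);return o+d*(z-o[2])/d[2]
def tri(pt,ps):
    o1,d1=ray("top",pt);o2,d2=ray("side",ps)
    a=np.linalg.lstsq(np.c_[d1,-d2],o2-o1,rcond=None)[0]
    A,B=o1+a[0]*d1,o2+a[1]*d2
    return (A+B)/2,np.linalg.norm(A-B)
def proj(n,X):
    c=C[n];v=np.array(c['R'])@X+np.array(c['t']);return np.array([c['fx']*v[0]/v[2]+c['cx'],c['fy']*v[1]/v[2]+c['cy']])
def hsv(im,lo,hi,box):
    m=cv2.inRange(cv2.cvtColor(im,cv2.COLOR_RGB2HSV),np.array(lo),np.array(hi))
    k=np.zeros_like(m);x0,y0,x1,y1=box;k[y0:y1,x0:x1]=255
    return m&k
def biggest(m):
    c=cv2.findContours(m,cv2.RETR_EXTERNAL,cv2.CHAIN_APPROX_NONE)[0];return max(c,key=cv2.contourArea)
def cen(m):
    c=biggest(m);M=cv2.moments(c);return np.array([M['m10'],M['m01']])/M['m00'],M['m00']
E
python3 - <<'E'
from h import *
T=cv2.imread('pics/top0.png')[:,:,::-1].copy();S=cv2.imread('pics/side0.png')[:,:,::-1].copy()
blue=([105,120,40],[130,255,150]);red=([0,130,80],[6,255,255]);white=([0,0,175],[180,45,255])
B={'blue_d':(blue,(112,198,142,222),blue,(258,296,284,314)),
'red':(red,(258,190,282,212),red,(256,196,276,212)),
'bigw':(blue,(278,206,306,234),blue,(276,168,302,190)),
'whited':(white,(118,228,148,252),white,(294,294,318,312)),
'amber':(([0,0,0],[180,255,45]),(236,204,270,240),([0,0,0],[180,255,45]),(278,184,304,204))}
for k,(a,b,c,d) in B.items():
    try:
        p,A=cen(hsv(T,*a,b));q,A2=cen(hsv(S,*c,d));X,g=tri(p,q);print(k,p.round(1),A,q.round(1),A2,X.round(4),'gap',round(g,4))
    except Exception as e: print(k,e)
m=hsv(T,[0,0,170],[180,40,255],(378,180,480,312));r=cv2.minAreaRect(biggest(m));print('tray',r)
P=[plane('top',p,.018)for p in cv2.boxPoints(r)];print(np.round(P,3),np.mean(P,0))
m=hsv(T,[100,150,60],[125,255,255],(225,175,320,255));r=cv2.minAreaRect(biggest(m));print('caddy',r)
t=cv2.resize(T[170:300,105:325],None,fx=3.6,fy=3.6,interpolation=cv2.INTER_CUBIC)
cv2.imwrite('pics/cropT.png',t[:,:,::-1])
s=cv2.resize(S[160:350,220:400],None,fx=3.1,fy=3.1,interpolation=cv2.INTER_CUBIC);cv2.imwrite('pics/cropS.png',s[:,:,::-1])
E
```

```text
blue_d [124.1 208.6] 71.0 [270.1 308.8] 28.0 [0.5667 0.3434 0.0688] gap 0.0009
red [268.7 194.8] 3.0 [267.  203.8] 32.0 [0.6    0.0361 0.0701] gap 0.006
bigw [288.2 222.6] 11.0 [288.6 180.4] 71.5 [ 0.5443 -0.0061  0.1102] gap 0.0091
whited [129.5 239.5] 68.5 [305.4 300.2] 79.5 [0.5019 0.324  0.0751] gap 0.0013
amber [250.2 221. ] 309.0 [290.6 193.2] 215.5 [0.5404 0.0686 0.1286] gap 0.0025
tray ((428.7842712402344, 248.19088745117188), (113.24272918701172, 63.900333404541016), 75.0685806274414)
[[ 0.602 -0.221  0.018]
 [ 0.643 -0.36   0.018]
 [ 0.402 -0.413  0.018]
 [ 0.364 -0.279  0.018]] [ 0.50277587 -0.31811667  0.018     ]
caddy ((271.73944091796875, 214.78802490234375), (61.47320556640625, 80.49944305419922), 87.1375961303711)
```

View pics/cropT.png

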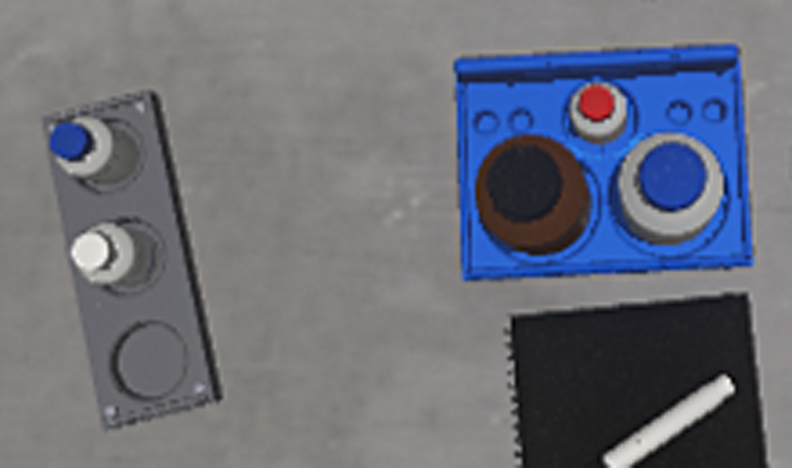

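View pics/cropS.png

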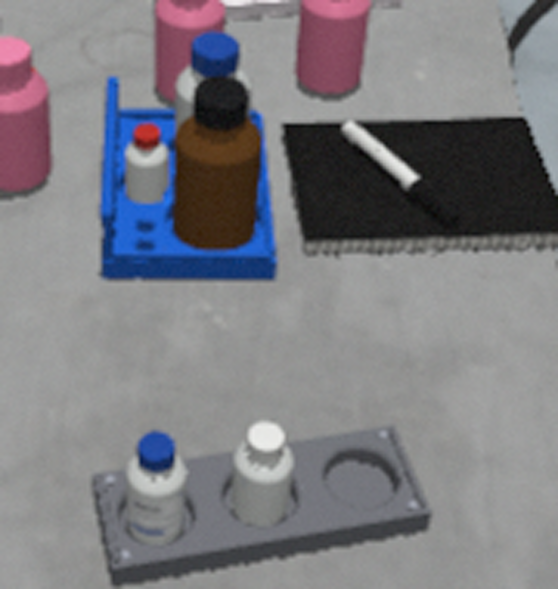

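Full-resolution cap discs and edges are readable in the crops. In cropT, the cap discs are at blue (71,141), white (93,254), red (597,102), amber (523,184) and big white (672,176). The free hole is at (150,359). I'll cast these onto their known heights and cross-check with the side view.

```bash
python3 - <<'E'
from h import *
t=lambda p:(p[0]/3.6+105-.36,p[1]/3.6+170-.36)
s=lambda p:(p[0]/3.1+220-.34,p[1]/3.1+160-.34)
L={'blue':((71,141),.080,(156,442)),'white':((93,254),.075,(266,435)),'red':((597,102),.071,(147,132)),'amber':((523,184),.140,(221,92)),'bigw':((672,176),.125,(216,43)),'free':((150,359),.018,(362,476))}
P={}
for k,(a,z,b) in L.items():
    A=plane('top',t(a),z);B=plane('side',s(b),z);P[k]=A;X,g=tri(t(a),s(b));print(k,A.round(4),B.round(4),'tri',X.round(4),round(g,4))
print('holder: b-w',np.linalg.norm(P['blue']-P['white']),'w-free',np.linalg.norm((P['free']-P['white'])[:2]),'b-free',np.linalg.norm((P['free']-P['blue'])[:2]))
print('a-w',np.linalg.norm((P['amber']-P['bigw'])[:2]))
for n,a,z in(('FL',(464,279),.025),('FR',(752,266),.025),('BL',(456,60),.062),('BR',(740,46),.062)):print(n,plane('top',t(a),z).round(4))
for n,a,z in(('sFL',(275,262),.025),('sBL',(106,262),.025)):print(n,plane('side',s(a),z).round(4))
for n,a in(('h1',(42,119)),('h2',(150,92)),('h3',(212,403)),('h4',(107,430))):print(n,plane('top',t(a),.018).round(4))
for n,a in(('h1',(96,482)),('h2',(394,430)),('h3',(430,514)),('h4',(110,570))):print(n,plane('side',s(a),.018).round(4))
E
```

```text
blue [0.5651 0.3381 0.08  ] [0.567  0.3376 0.08  ] tri [0.566  0.338  0.0803] 0.002
white [0.4999 0.322  0.075 ] [0.5024 0.3233 0.075 ] tri [0.5011 0.3224 0.0737] 0.0024
red [0.596  0.0319 0.071 ] [0.5972 0.032  0.071 ] tri [0.5967 0.0318 0.0708] 0.0011
amber [0.5384 0.0684 0.14  ] [0.5413 0.0692 0.14  ] tri [0.5399 0.0684 0.1391] 0.0029
bigw [ 0.5462 -0.0116  0.125 ] [ 0.5479 -0.0146  0.125 ] tri [ 0.5469 -0.0116  0.1269] 0.0018
free [0.4397 0.304  0.018 ] [0.4387 0.3043 0.018 ] tri [0.4392 0.3041 0.0178] 0.001
holder: b-w 0.06737531788684298 w-free 0.06276512787238556 b-free 0.12991713729269477
a-w 0.08034157958519056
FL [0.4926 0.1119 0.025 ]
FR [ 0.5044 -0.0641  0.025 ]
BL [0.6215 0.1173 0.062 ]
BR [ 0.6334 -0.0527  0.062 ]
sFL [0.4953 0.1202 0.025 ]
sBL [0.6193 0.1303 0.025 ]
h1 [0.5875 0.3833 0.018 ]
h2 [0.6062 0.3161 0.018 ]
h3 [0.4141 0.264  0.018 ]
h4 [0.3964 0.3272 0.018 ]
h1 [0.6055 0.3217 0.018 ]
h2 [0.4162 0.2656 0.018 ]
h3 [0.3981 0.33   0.018 ]
h4 [0.5903 0.3841 0.018 ]
```

Both views agree to within 3 mm, and the spacings match: 66 mm for the holder holes, 80 mm for the big bottles, and the caddy edges. I'll check IK for every pose, then move the big white bottle.

```bash
cat >> h.py <<'E'
pi=np.pi
CY,HY,TY=.067,.288,.215
W0=np.array([.547,-.0120]);A0=np.array([.5398,.0684]);R0=np.array([.5965,.0315]);H=np.array([.5955,.0307])
D0=np.array([.5007,.3225]);F=np.array([.4388,.3044])
tr=np.array([.503,-.318]);tx=np.array([np.cos(TY),np.sin(TY)])
NEAR,FAR=tr-.058*tx,tr+.058*tx
O=lambda y:[pi,0,y]
def over(xy,z,yaw): env.goto([*xy,z],O(yaw))
def line(xy,z,f=.15): env.servo_line([*xy,z],feed=f)
def st(m):
    s=status.observe();print(m,'t',round(s['t'],1),s['tool_pos'].round(4),'w',round(s['grip_width'],3),'ff',round(s['finger_force'],1),'F',s['ft_force'].round(1));return s
def pick(xy,z,yaw,zh,N,op=1.0,zup=None):
    over(xy,zh,yaw);hand.move_gripper(op);line(xy,z+.012,.2);line(xy,z,.04);st('down')
    hand.move_gripper(0.,N);st('grip');line(xy,zup or zh,.15);return st('up')
def place(xy,z,yaw,zh,op=1.0,zup=None):
    over(xy,zh,yaw);line(xy,z+.025,.2);line(xy,z,.04);st('placed')
    hand.move_gripper(op);line(xy,zup or zh,.2);return st('off')
E
python3 - <<'E'
from h import *
for n,p,y,zs in(('W',W0,CY+pi/2,(.056,.24)),('A',A0,CY+pi/2,(.068,.24)),('N',NEAR,TY,(.056,.24)),('F',FAR,TY,(.056,.24)),('R',R0,CY,(.022,.15)),('D',D0,HY,(.022,.15)),('Fh',F,HY,(.022,.15))):
    for z in zs:
        q=kinematics.inverse_kinematics([*p,z],O(y));print(n,p.round(3),None if q is None else np.round(q,2))
over(W0,.24,CY+pi/2);st('over')
line(W0,.075,.15);st('a');line(W0,.056,.05);st('down')
hand.move_gripper(0.,60);st('grip');line(W0,.12,.1);st('up')
for n in('top','side'):cv2.imwrite(f'pics/{n}1.png',optics.camera(n)[:,:,::-1])
S=cv2.imread('pics/side1.png')[80:290,180:400];cv2.imwrite('pics/c1.png',cv2.resize(S,None,fx=2.8,fy=2.8,interpolation=2))
E
```

```text
W [ 0.547 -0.012] [-0.02  0.08 -0.17  1.32  0.    1.48]
W [ 0.547 -0.012] [-0.02  0.08  0.19  1.68  0.    1.48]
A [0.54  0.068] [ 0.13  0.07 -0.15  1.34  0.    1.63]
A [0.54  0.068] [0.13 0.08 0.18 1.68 0.   1.63]
N [ 0.446 -0.33 ] [-0.64  0.1  -0.14  1.32  0.    2.29]
N [ 0.446 -0.33 ] [-0.64  0.1   0.21  1.68  0.    2.29]
F [ 0.56  -0.306] [-0.5   0.3   0.08  1.35  0.    2.43]
F [ 0.56  -0.306] [-0.5   0.31  0.46  1.71  0.    2.43]
R [0.596 0.032] [ 0.05  0.22 -0.08  1.27  0.    3.13]
R [0.596 0.032] [0.05 0.19 0.13 1.51 0.   3.13]
D [0.501 0.322] [ 0.57  0.21 -0.09  1.27  0.   -2.86]
D [0.501 0.322] [ 0.57  0.18  0.12  1.51  0.   -2.86]
Fh [0.439 0.304] [ 0.61  0.07 -0.25  1.25  0.   -2.82]
Fh [0.439 0.304] [ 0.61  0.03 -0.04  1.5   0.   -2.82]
over t 2.5 [ 0.547  -0.0127  0.24  ] w 1.001 ff 0.0 F [-0.6 -0.3  0.2]
a t 3.7 [ 0.5476 -0.012   0.076 ] w 0.999 ff 0.0 F [-0.3  0.3 -0.7]
down t 4.3 [ 0.5468 -0.012   0.0557] w 1.0 ff 0.0 F [-0.2 -0.3  0.3]
grip t 4.6 [ 0.5473 -0.0121  0.0567] w 0.674 ff 64.7 F [-2.3  0.1  5.3]
up t 5.4 [ 0.5467 -0.012   0.1192] w 0.673 ff 64.5 F [ 0.6  0.2 -3.4]
```

View pics/c1.png

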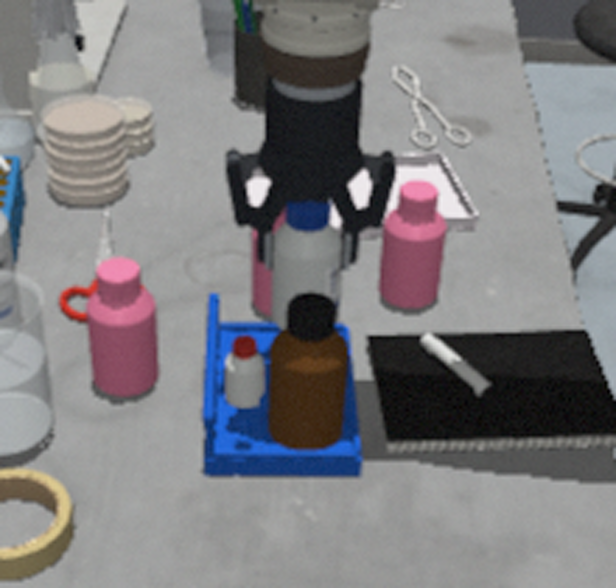

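The big white bottle is held straight and upright between the fingers (px ~(307,250) in the crop). Next I place it in the tray and bring the amber one, descending with a force check.

```bash
python3 - <<'E'
from h import *
line(W0,.24,.2)
place(NEAR,.055,TY,.24)
over(A0,.25,CY+pi/2);line(A0,.078,.2)
z=.078
while z>.069:
    z-=.0015;line(A0,z,.03)
    f=status.observe()['ft_force'][2]
    if abs(f)>4: print('contact',z,f);z+=.001;line(A0,z,.03);break
st('down %.4f'%z)
hand.move_gripper(0.,70);st('grip');line(A0,.13,.1);st('up')
cv2.imwrite('pics/top2.png',optics.camera('top')[:,:,::-1])
S=optics.camera('side')[60:280,180:400,::-1];cv2.imwrite('pics/c2.png',cv2.resize(S,None,fx=2.7,fy=2.7,interpolation=2))
E
```

```text
placed t 9.3 [ 0.4462 -0.3303  0.0549] w 0.673 ff 64.8 F [-0.2  0.9 -1.4]
off t 10.8 [ 0.4461 -0.3302  0.2388] w 1.004 ff 0.0 F [-0.3  0.1  0.7]
down 0.0690 t 14.8 [0.5397 0.0684 0.0689] w 0.999 ff 0.0 F [-0.  -0.6  0.4]
grip t 15.1 [0.5402 0.0684 0.0697] w 0.726 ff 77.5 F [ 1.  -0.2  5.8]
up t 15.9 [0.5395 0.0684 0.1292] w 0.725 ff 76.8 F [-0.1  0.7 -3.5]
```

View pics/c2.png

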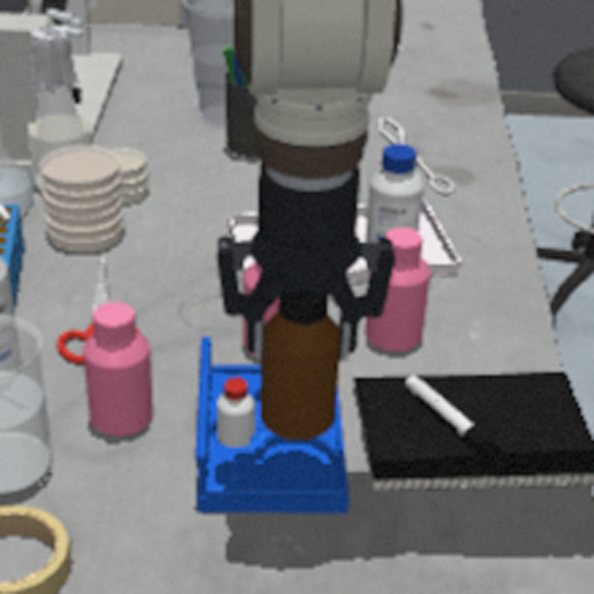

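The amber bottle is held upright (px ~(300,370) in the crop) with its cap clear, and the white one stands in the tray. I'll place the amber one and take the overview before the red one.

```bash
python3 - <<'E'
from h import *
line(A0,.25,.2)
place(FAR,.068,TY,.25)
over(R0,.2,CY+pi);env.hold(.2);st('over')
T=optics.camera('top')[:,:,::-1];S=optics.camera('side')[:,:,::-1]
cv2.imwrite('pics/top3.png',T);cv2.imwrite('pics/side3.png',S)
cv2.imwrite('pics/c3.png',cv2.resize(S[110:350,180:400],None,fx=2.5,fy=2.5,interpolation=2))
E
```

```text
placed t 19.8 [ 0.5596 -0.3055  0.0678] w 0.728 ff 77.1 F [-0.8  1.1 -2.2]
off t 21.3 [ 0.5595 -0.3055  0.2488] w 0.997 ff 0.0 F [-0.6  0.5  0. ]
over t 23.6 [0.5966 0.0312 0.2   ] w 0.998 ff 0.0 F [ 0.  -0.2 -0.3]
```

View pics/c3.png

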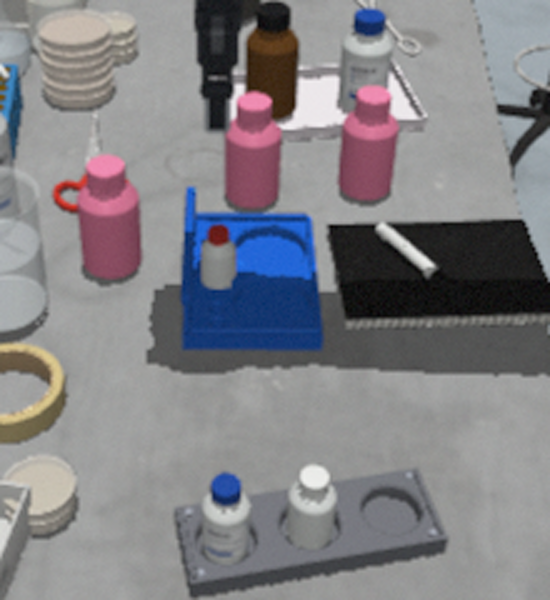

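Both big bottles stand upright in the tray: amber px (270,70), white (365,60). The red bottle is free to take, so I do the red pick and place.

```bash
python3 - <<'E'
from h import *
pick(R0,.022,CY+pi,.2,30,zup=.17)
place(F,.0228,HY+pi,.17)
over([.35,0.1],.3,HY+pi)
T=optics.camera('top')[:,:,::-1];S=optics.camera('side')[:,:,::-1]
cv2.imwrite('pics/top4.png',T);cv2.imwrite('pics/side4.png',S)
a=cv2.resize(T[170:300,105:325],None,fx=3.6,fy=3.6,interpolation=2)
cv2.imwrite('pics/c4.png',a)
cv2.imwrite('pics/c4s.png',cv2.resize(S[160:350,220:400],None,fx=3.1,fy=3.1,interpolation=2))
E
```

```text
down t 25.6 [0.5964 0.0315 0.0218] w 1.001 ff 0.0 F [-0.5 -0.2  0.5]
grip t 26.1 [0.5967 0.0314 0.0223] w 0.386 ff 30.0 F [ 0.2 -1.1  2.3]
up t 27.2 [0.5961 0.0315 0.1689] w 0.383 ff 30.2 F [ 0.1 -0.5 -0.7]
placed t 29.9 [0.4387 0.3044 0.0227] w 0.392 ff 30.2 F [ 0.4  0.4 -1.2]
off t 31.4 [0.4385 0.3042 0.1688] w 1.002 ff 0.0 F [-0.4 -0.3 -0.3]
```

View pics/c4.png

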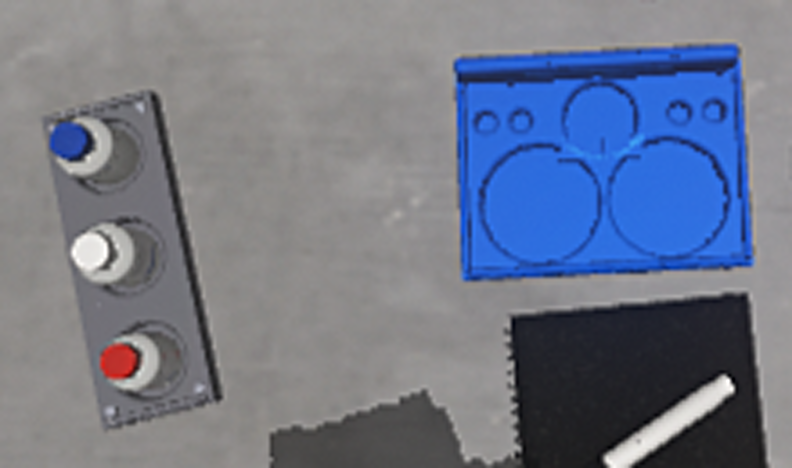

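View pics/c4s.png

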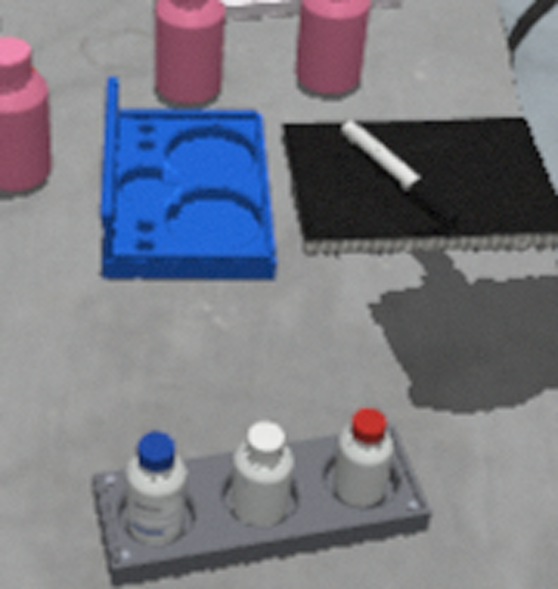

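The red bottle stands in the holder's front hole (top crop (119,361), side crop (369,420)), and the caddy's small hole is visible at (600,120). I'll check the red height and the hole centre, then move the white one.

```bash
python3 - <<'E'
from h import *
t=lambda p:(p[0]/3.6+105-.36,p[1]/3.6+170-.36)
s=lambda p:(p[0]/3.1+220-.34,p[1]/3.1+160-.34)
print('red cap',tri(t((119,361)),s((369,418))))
h=plane('top',t((600.5,120)),.018);print('hole',h)
g=[plane('top',t(p),.018) for p in((541,204),(668,198))];print('big',g)
if np.linalg.norm(h[:2]-H)>.004: raise SystemExit('check')
pick(D0,.0225,HY+pi,.17,30)
line(D0,.17)
place((H+h[:2])/2,.0233,CY+pi,.17,zup=.2)
over([.35,-0.1],.3,CY+pi)
T=optics.camera('top')[:,:,::-1];S=optics.camera('side')[:,:,::-1]
cv2.imwrite('pics/top5.png',T);cv2.imwrite('pics/side5.png',S)
a=cv2.resize(T[170:300,105:325],(400,236),interpolation=2);b=cv2.resize(S[130:350,180:400],(400,400),interpolation=2)
cv2.imwrite('pics/c5.png',np.hstack([np.vstack([a,np.zeros((164,400,3),np.uint8)]),b]))
E
```

```text
red cap (array([0.43944183, 0.30309573, 0.07221721]), np.float64(0.0010000061927313442))
hole [0.59411538 0.03088743 0.018     ]
big [array([0.54042435, 0.06661948, 0.018     ]), array([ 0.54585595, -0.0122377 ,  0.018     ])]
down t 35.1 [0.5006 0.3224 0.0223] w 1.0 ff 0.0 F [ 0.5 -0.5  0.1]
grip t 35.6 [0.5008 0.3226 0.0228] w 0.398 ff 30.1 F [-1.  -0.2  1.8]
up t 36.8 [0.5004 0.3223 0.1689] w 0.399 ff 29.9 F [ 0.4  0.  -0.2]
placed t 39.7 [0.5952 0.0308 0.0231] w 0.401 ff 30.2 F [ 5.9 -0.2 -3.4]
off t 41.3 [0.5944 0.0308 0.1987] w 0.998 ff 0.0 F [ 0.9  0.  -0.8]
```

View pics/c5.png

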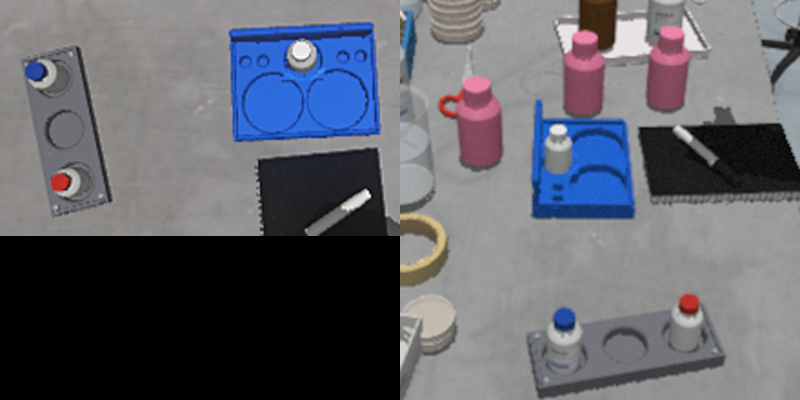

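The white bottle is in the rear hole (px (302,51) in the top crop), but there was a 6 N side load on placing. I'll triangulate to check it is fully down.

```bash
python3 - <<'E'
from h import *
T=cv2.imread('pics/top5.png');S=cv2.imread('pics/side5.png')
print(tri((271.1,198.1),(266.9,200.4)))
a=cv2.resize(T[180:225,245:300],None,fx=7,fy=7,interpolation=2);b=cv2.resize(S[185:240,245:300],None,fx=7,fy=7,interpolation=2)
a=cv2.copyMakeBorder(a,0,b.shape[0]-a.shape[0],0,0,0);cv2.imwrite('pics/c6.png',np.hstack([a,b]))
E
```

```text
(array([0.59645556, 0.03034178, 0.07497301]), np.float64(0.002704630233816465))
```

View pics/c6.png

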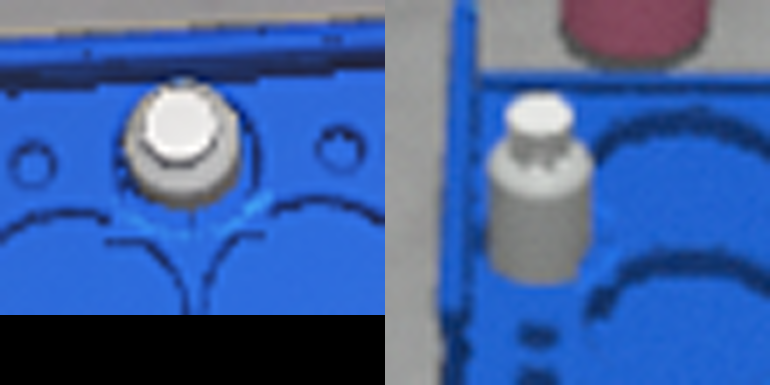

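The cap top triangulates to z = 0.075, so the bottle is fully down and upright. Now I return the big bottles, using the exact poses they were picked from.

```bash
python3 - <<'E'
from h import *
over([.45,-.12],.3,CY+pi/2)
pick(FAR,.068,TY,.25,70);
place(A0,.0695,CY+pi/2,.25)
pick(NEAR,.055,TY,.25,60)
place(W0,.0565,CY+pi/2,.25)
env.move_j([-1.335,.087,.176,1.66,0,1.571]);env.hold(.3)
T=optics.camera('top')[:,:,::-1];S=optics.camera('side')[:,:,::-1]
cv2.imwrite('pics/top7.png',T);cv2.imwrite('pics/side7.png',S)
a=cv2.resize(T[170:300,105:325],None,fx=3.6,fy=3.6,interpolation=2)
cv2.imwrite('pics/c7.png',a)
cv2.imwrite('pics/c7s.png',cv2.resize(S[160:350,220:400],None,fx=3.1,fy=3.1,interpolation=2))
st('end')
E
```

```text
down t 46.7 [ 0.5595 -0.3055  0.0677] w 1.004 ff 0.0 F [-0.5  0.4  0.2]
grip t 47.1 [ 0.5601 -0.3058  0.0689] w 0.724 ff 77.6 F [-1.1  1.4  6. ]
up t 48.4 [ 0.5594 -0.3055  0.249 ] w 0.723 ff 76.8 F [-0.2  0.4 -3.8]
placed t 51.5 [0.5395 0.0683 0.0709] w 0.725 ff 78.7 F [-6.7 -1.3 11.6]
off t 53.0 [0.5396 0.0684 0.2489] w 0.997 ff 0.0 F [ 0.4  0.4 -0.9]
down t 56.2 [ 0.4462 -0.3303  0.0548] w 0.999 ff 0.0 F [-0.8 -0.1 -0.3]
grip t 56.6 [ 0.4465 -0.3305  0.0557] w 0.679 ff 64.6 F [-1.1  1.8  4.6]
up t 58.0 [ 0.4461 -0.3302  0.2491] w 0.676 ff 64.5 F [ 0.2 -0.6 -3. ]
placed t 61.1 [ 0.5467 -0.0121  0.0576] w 0.675 ff 65.8 F [-6.2 -1.7 10.3]
off t 62.6 [ 0.5467 -0.012   0.2489] w 0.998 ff 0.0 F [-0.1  0.5 -1. ]
end t 65.4 [ 0.1286 -0.5347  0.2313] w 1.002 ff 0.0 F [ 0.3  0.4 -0.3]
```

View pics/c7.png

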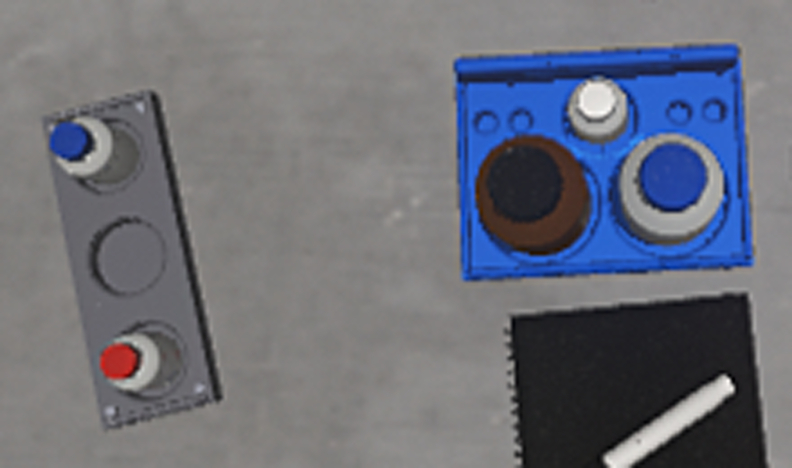

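View pics/c7s.png

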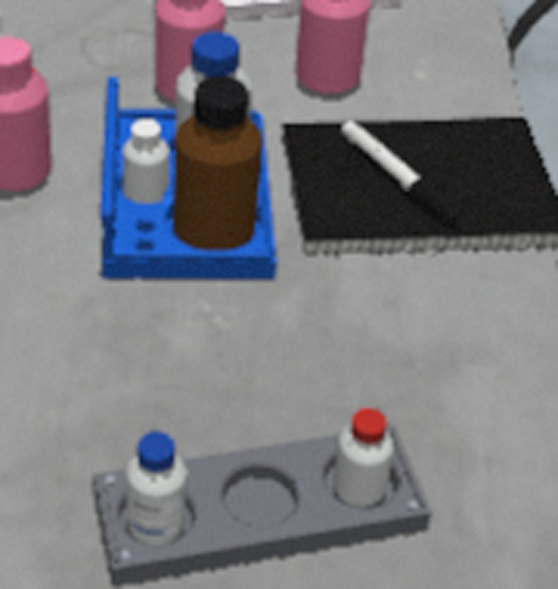

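The final views match the starting ones. Amber (523,184) and big white (672,176) are on their start pixels in both views, so both are fully down. Red (119,361) and white (598,101) are in their new holes, and the blue-capped one is unmoved.

```bash
python3 -c "
from rig import job
print(job.hand_in())"
```

```text
the job is handed in; nothing more can be done
None
```

The red-capped and white-capped small bottles are swapped, both big bottles are back in their own caddy holes, the blue-capped one wasn't touched, and the job is handed in at about 65 s of robot time; the hand-in returned no verdict, but the final pictures showed every bottle upright and fully down.

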